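Log a pantry tin on the label-reading scale and put it back

ROBOT

A 6-joint arm with a two-finger parallel gripper is mounted at the origin on a cart in front of the work surface, level with it; the furniture and walls round the work are solid. World frame = base frame: x ahead of the robot, y to its left, z up, the work surface at z = 0. Lengths are in m, angles in degrees, forces in N, time in s.
With the tool pointing down it reaches from about 0.4 to 0.825 m from the base axis. Payload 7 kg.
Tool frame: the origin (TCP) lies at the very end of the fingers, on their centre line; the grasp point (between the pads) lies 19 mm behind it (ctrl.grip_point_offset is the distance from the TCP to the grasp point, in m); x points along the fingers, z is the direction in which the jaws open and shut, and the axes are right-handed (so a half turn about x gives the same grasp; the last joint's range is limited). The gripper opens to 88 mm and grips with 3 to 60 N. Pads are 19 mm wide; open, the fingers measure 130 mm over their backs; the gripper's body (78 mm by 193 mm) begins 47 mm behind the grasp point.
Start: joints at [-59.41, 20.546, 0.682, 0, -70.136, -16.507], TCP at [0.164, -0.655, 0.227] pointing down, gripper open.
Joint ranges: [-176.03, 176.03], [-82.01, 121.73], [-58.28, 71.71], [-173.87, 95.51], [-174.79, -0.11], [-173.66, 173.66]. Speed limits (degrees/s): [136.94, 136.94, 172.46, 180, 180, 180].

INTERFACE

Orientations are given as [roll, pitch, yaw] about the fixed x, y, z axes, in that order (R = Rz(yaw) Ry(pitch) Rx(roll)).
In Python, from plant import get_obs, snapshot, calibration, close_job, ctrl gives the robot as it stands.
- The arm moves only by the tool move_arm, never from a script. Its argument "commands" is a list that holds one entry, the list of rows, each a list of 4 numbers: the shift along the tool's x, y, z in cm, then the turn about the tool's x in rad. In form: [[[dx, dy, dz, spin], ...]]. A call has 1 to 8 rows; each row shifts and turns the commanded pose from where the row before left it, along the tool's axes as they then stand; what a row does not reach is not made up. A row lasts 1/10 s, in which the tool goes at most 50 mm and 8.59 degrees, less where a joint would pass 70% of its speed; a pose out of reach is approached as far as the arm can. A call with a gripper value outside its range is refused whole. "jaw" is the finger opening in cm, from 0 to 8.76, set as the call begins (left out, the last holds). The fingers move at their own pace and stop on an object; the grip force is fixed at half the most. Time passes only in rows, so rows that do not move let the fingers close. It gives the time, the measured TCP pose, the force and the opening at its end, in the units of the state.
- get_obs(): the state, without advancing time (a new reading comes with each control period).
- snapshot(name): name is "side" or "top"; returns (picture, depth): 480x640x3 uint8, red, green, blue; 480x640 float32, m along the optical axis (not along the pixel's ray), 0 where there is no reading.
- calibration(name): a dict with "mtx" (3x3 intrinsics, pixels), "T" (4x4, takes a point from camera to world coordinates). Camera axes: x right, y up, looking along -z (the intrinsics and any distortion apply to the point x, -y, -z); pixel columns grow to the right and rows downward; lengths in m; the calibration is good to about 2 mm. A picture is of the moment at which its call begins. calibration takes no time and is no camera call.
- close_job(): hands the job in, once; it reports no verdict.
The state is a dict: "clock": time; "joint_pos": joint angles; "qvel": joint speeds; "tau": joint torques, N m; "tool_pos": TCP position; "orientation": TCP orientation; "force": force on the tool from outside, world axes, zero at the start; "moment": the same for the moment, N m; "opening": finger opening in m.
Only numpy, scipy, OpenCV 4.12 (cv2) and the standard library are available. Lean on these libraries where they do the work, as an engineer would, in place of code of your own. Each camera call takes 0.05 s, during which the arm holds its last target. There are 200 camera calls.

TASK

Log the tall tin: take it out of the wooden caddy and stand it in the middle of the scale's pan with its label squarely facing the reader window, let go, and press the key on the scale all the way down while the tin stands there untouched. Then put the tin back into its empty compartment in the caddy, upright, now with its label facing the caddy's low front side. Do not drop or tip the tin, and leave the two squat tins where they stand.

Things in the scene. Friction and masses are not known exactly. Their poses are not given: they have to be found in the camera images.
- tall_tin: tall aluminium tin, black lid; 55 mm across, 112 high; origin at the centre of its underside, z up. Bar-code label on its +x side (z 29-71 mm); the lid's 20 mm wide thumb lip sticks out 9 mm straight above the label (z 104-110), so it shows from above. Grip the lid (z 92-112, does not open) across y, clear of the lip. Starts in a compartment of the caddy, label not to the front
- squat_tin_a: squat aluminium tin with a plain black lid without lip, 55 mm across, 64 mm high, standing in the caddy; leave it there. Origin at the centre of its underside
- squat_tin_b: second squat tin, the same as squat_tin_a; leave it in the caddy
- caddy: fixed open wooden caddy, 78 mm (x) by 222 mm (y); origin at the centre of its underside. Three square compartments along its y, 66 mm wide inside, 72 apart, floor 8 mm high. Front wall (-x, the low side) 24 mm high, back wall (+x) 60, partitions 32, back halves of the end walls 48
- well_left (a point): centre of the floor of the caddy's +y compartment
- well_middle (a point): centre of the floor of the caddy's middle compartment
- well_right (a point): centre of the floor of the caddy's -y compartment
- station: fixed white kitchen scale with label reader; origin on the table under the centre of its turnable steel pan (104 mm across). Base x -135 to +65, y -65 to +120 mm, 25 high. The reader housing stands at its +y side (y 82-114, x -39 to +39 mm, 128 high), its window looking along -y at the pan: the label must point along the station's +y
- pan_top (a point): centre of the pan's upper face, 37 mm above the table
- window (a point): centre of the reader's dark window, 81 mm from the pan's axis and 88 mm above the table
- key_top (a point): centre of the top of the round black push key (24 mm across, top 46 mm above the table) at the front of the scale; it goes straight down 5 mm, fully down at 4 N, and springs back
- label (a point): centre of the tall tin's label, on its side, 50 mm above its underside
- key (a joint): travel of the key, 0 (up) to 0.005 m (fully down)
Mind the look-alikes: they are no part of the job. What is shaped like the tall_tin but blue or yellow is not meant.

How it is judged:
By the outcome, as a careful person would: the job done as asked, in the order asked, and still so for the second after the job is handed in, with the robot touching nothing.
It also fails if it takes over 61 s, if anything falls off the work surface, if the arm or the gripper's body presses on something with over 40 N, if the wrist force passes 120 N, or if a joint passes its speed limit or range.

## Working session

There is one attempt and no reset: what is moved stays moved. The work goes in short steps, Python scripts to look and compute and a tool call to move; the robot and the scene stay as the last step left them, time stands still between calls to the robot, and variables do not carry over. Pictures are saved under pics/ and viewed, about 8 in all and at most 12, crops included, and the job is handed in when it is done.

Besides the shell and the picture viewer there is one more tool, called after "Emit:" by a JSON object that holds its "op" and its "data". move_arm: Moves the arm, as the interface text tells. Its arguments: {"type":"object","properties":{"commands":{"type":"array"},"jaw":{"type":"number"}},"required":["commands"]}

```bash
mkdir -p pics; ls; python3 - <<'E'
from plant import *
import cv2,numpy as np
for n in("top","side"):
    p,d=snapshot(n); cv2.imwrite(f"pics/{n}0.png",p[:,:,::-1]); np.save(f"pics/{n}0.npy",d)
    c=calibration(n); print(n,{k:np.round(v,3).tolist() if hasattr(v,'shape') else v for k,v in c.items()})
print(get_obs()); print(ctrl.grip_point_offset)
E
```

```text
pics
top {'mtx': [[534.06, 0.0, 331.289], [0.0, 534.06, 240.864], [0.0, 0.0, 1.0]], 'T': [[-0.127, 0.968, -0.218, 0.314], [-0.992, -0.125, 0.023, 0.074], [-0.005, 0.219, 0.976, 0.954], [0.0, 0.0, 0.0, 1.0]]}
side {'mtx': [[475.969, 0.0, 326.987], [0.0, 475.969, 241.337], [0.0, 0.0, 1.0]], 'T': [[0.997, 0.005, -0.075, 0.433], [-0.073, 0.328, -0.942, -0.811], [0.02, 0.945, 0.328, 0.399], [0.0, 0.0, 0.0, 1.0]]}
{'clock': 0.1, 'joint_pos': array([-5.94101517e+01,  2.05857276e+01,  6.38808962e-01, -1.89354869e-02,
       -7.01349796e+01, -1.65066137e+01]), 'qvel': array([-0.05182101, -0.01236411,  0.22668067, -0.0506331 , -0.10223079,
        0.01038212]), 'tau': array([-2.99150124e-04, -5.84162056e+01,  2.93752652e+01,  7.01555863e+00,
        1.01519926e-02, -9.09476194e-05]), 'tool_pos': array([ 0.16411941, -0.65429165,  0.22572907]), 'orientation': array([  4.24493877,  89.91618889, 108.32172624]), 'force': array([-0.42606823,  0.53775708, -0.34679564]), 'moment': array([ 0.01957844, -0.00190961,  0.0415389 ]), 'opening': 0.08747101561322788}
0.0188
```

View pics/top0.png

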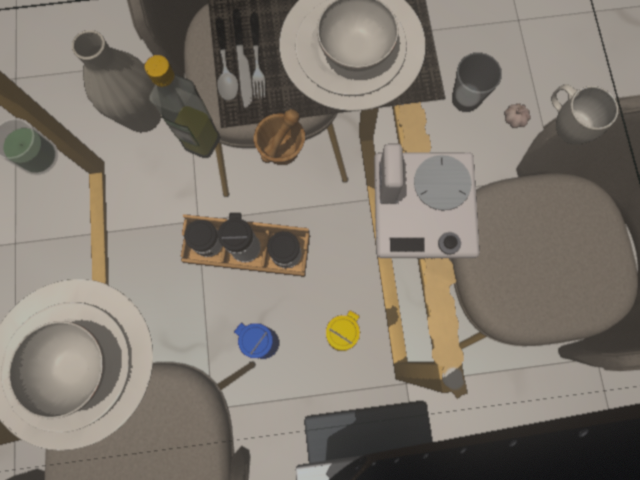

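View pics/side0.png

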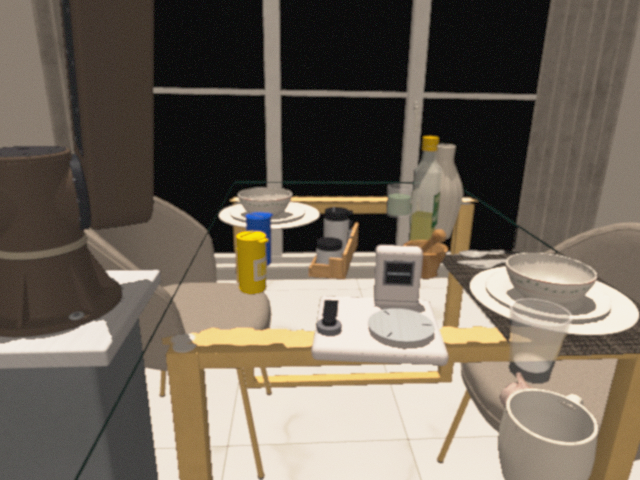

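The top view shows the caddy at about (245,245), with black lids at (202,238), (236,235) and (284,249). The middle one has a lip pointing up, at (235,217). The scale's pan is at (442,182), its key at (450,242) and the reader at (393,165).

Candidates for the tall tin: blue with lip (255,341), yellow with lip (343,331), and black lid with lip in the caddy (236,235). The last one fits, being aluminium with a black lid and standing in the caddy. I'll confirm it in an enlarged crop.

```bash
cat > h.py <<'E'
import numpy as np,cv2
from plant import *
def ray(n,uv):
    c=calibration(n);K=c['mtx'];T=c['T'];dist=c.get('dist')
    x=np.linalg.inv(K)@[uv[0],uv[1],1.]
    return T[:3,3],T[:3,:3]@np.array([x[0],-x[1],-1.])
def onz(n,uv,z):
    o,d=ray(n,uv);return o+d*(z-o[2])/d[2]
def proj(n,P):
    c=calibration(n);p=np.linalg.inv(c['T'])@np.append(P,1)
    q=c['mtx']@np.array([p[0],-p[1],-p[2]]);return q[:2]/q[2]
E
python3 - <<'E'
from h import *
im=cv2.imread('pics/top0.png')
a=cv2.resize(im[205:285,170:320],None,fx=5,fy=5,interpolation=2)
b=cv2.resize(im[140:265,365:490],None,fx=4.0,fy=4.0,interpolation=2)
c=np.zeros((500,750,3),np.uint8); c[:400]=a; cv2.imwrite('pics/cropA.png',c[:400])
cv2.imwrite('pics/cropB.png',b)
for nm,uv,z in [('tall',(236,235),.12),('lip',(235,217),.118),('sqA',(202,238),.072),('sqB',(284,249),.072),('pan',(442,182),.037),('key',(450,242),.046)]:
    print(nm,onz('top',uv,z).round(4))
d=np.load('pics/top0.npy')
for uv in [(236,235),(202,238),(284,249),(442,182),(450,242),(390,240)]:
    t=d[uv[1],uv[0]];o,r=ray('top',uv);print(uv,t,(o+r*t).round(4))
E
```

```text
tall [0.5301 0.205  0.12  ]
lip [0.5607 0.2043 0.118 ]
sqA [0.5447 0.2703 0.072 ]
sqB [0.508  0.1343 0.072 ]
pan [ 0.6019 -0.159   0.037 ]
key [ 0.4892 -0.1517  0.046 ]
(236, 235) 0.85620755 [0.5298 0.2048 0.1212]
(202, 238) 0.9045158 [0.5443 0.27   0.0734]
(284, 249) 0.89903265 [0.5075 0.1342 0.074 ]
(442, 182) 0.9609795 [ 0.6015 -0.1587  0.0383]
(450, 242) 0.9288455 [ 0.4892 -0.1517  0.0459]
(390, 240) 0.9500453 [ 0.5101 -0.0515  0.0265]
```

View pics/cropA.png

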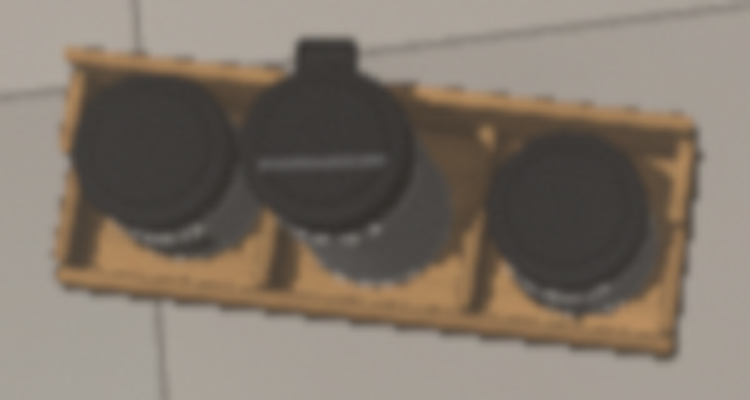

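View pics/cropB.png

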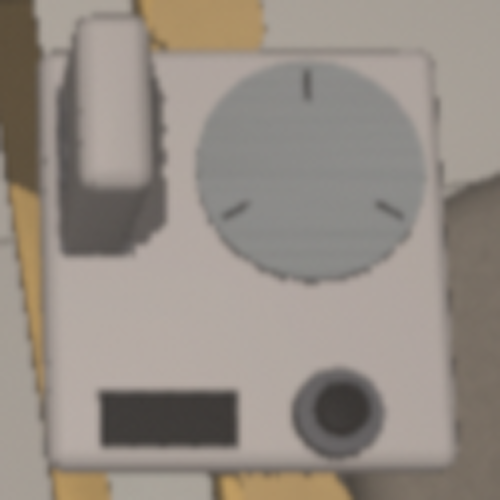

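The crops confirm it. The middle can is black-lidded aluminium with its lip pointing away from the robot (crop A: lid (330,155), lip (327,55)). Crop B shows the pan at (310,170), the key at (342,408) and the reader at top left. Next are precise poses from the depth clouds.

```bash
cat >> h.py <<'E'
def cloud(n,d):
    c=calibration(n);v,u=np.mgrid[:480,:640];K=c['mtx']
    x=np.stack([(u-K[0,2])/K[0,0],-(v-K[1,2])/K[1,1],-np.ones_like(u)],-1)*d[...,None]
    return x@c['T'][:3,:3].T+c['T'][:3,3]
def sel(P,c,r,z0,z1):
    m=(np.hypot(P[...,0]-c[0],P[...,1]-c[1])<r)&(P[...,2]>z0)&(P[...,2]<z1);return P[m]
def circ(p):
    h=cv2.convexHull((p[:,:2]).astype(np.float32))[:,0]
    A=np.c_[2*h,np.ones(len(h))];s=np.linalg.lstsq(A,(h**2).sum(1),rcond=None)[0]
    return s[:2],np.sqrt(s[2]+s[0]**2+s[1]**2)
def rect(p):
    return cv2.minAreaRect((p[:,:2]*1000).astype(np.float32))
E
python3 - <<'E'
from h import *
d=np.load('pics/top0.npy');P=cloud('top',d)
for n,c,z in[('tall',(.53,.205),.12),('A',(.544,.27),.072),('B',(.508,.134),.072)]:
    p=sel(P,c,.045,z-.006,z+.006);q=p[np.hypot(*(p[:,:2]-c).T)<.0325]
    print(n,len(p),circ(q),rect(p),p[:,2].mean())
    if n=='tall':
        cc=circ(q)[0]; l=p[np.hypot(*(p[:,:2]-cc).T)>.0305]
        print('lip',len(l),l.mean(0),np.degrees(np.arctan2(*(l[:,:2].mean(0)-cc)[::-1])))
p=sel(P,(.602,-.159),.07,.033,.042);print('pan',circ(p),p[:,2].mean())
p=sel(P,(.489,-.152),.02,.042,.05);print('key',circ(p),rect(p),p[:,2].mean())
p=sel(P,(.58,-.08),.3,.12,.14);p=p[p[:,1]<0.05];print('reader',rect(p),len(p))
p=sel(P,(.56,-.13),.2,.018,.032);print('base',rect(p))
# caddy: back wall top z~.06
p=sel(P,(.56,.2),.13,.056,.064);print('back',rect(p),len(p))
p=sel(P,(.5,.2),.13,.021,.028);print('front',rect(p),len(p))
# two-view/colour check of caddy outline
im=cv2.imread('pics/top0.png');hsv=cv2.cvtColor(im,cv2.COLOR_BGR2HSV)
p=sel(P,(.53,.205),.16,.005,.07);print('caddyall',rect(p))
E
```

```text
tall 958 (array([0.53437674, 0.20716336]), np.float64(0.02738986003783996)) ((537.1832275390625, 208.72467041015625), (61.200931549072266, 53.886940002441406), 28.9792537689209) 0.11981581568257824
lip 45 [0.56697342 0.20417579 0.11706508] -5.236667669247117
A 800 (array([0.55082506, 0.27283025]), np.float64(0.026279747365878264)) ((551.82470703125, 273.3287353515625), (53.48979187011719, 53.6077880859375), 16.464643478393555) 0.07190101188575827
B 802 (array([0.51353767, 0.13548013]), np.float64(0.026935474974293303)) ((513.7274780273438, 135.33010864257812), (53.981414794921875, 53.22347640991211), 40.555686950683594) 0.07180075961400188
pan (array([ 0.60330141, -0.1601148 ]), np.float64(0.0518663597147236)) 0.03587216775311357
key (array([ 0.49100539, -0.15365809]), np.float64(0.011186610325962177)) ((490.8627014160156, -152.90406799316406), (20.757648468017578, 22.214954376220703), 36.9268798828125) 0.04478858070071219
reader ((614.84033203125, -62.885215759277344), (31.107097625732422, 75.98728942871094), 82.5992202758789) 806
base ((571.3453979492188, -127.28729248046875), (184.40135192871094, 199.22535705566406), 82.75212860107422)
back ((561.8792114257812, 199.0791015625), (187.9826202392578, 192.00782775878906), 19.717247009277344) 457
front ((514.7997436523438, 190.94320678710938), (220.439453125, 169.44180297851562), 46.20745849609375) 553
caddyall ((547.6837158203125, 175.564697265625), (249.6505126953125, 240.22418212890625), 46.20520782470703)
```

```bash
cat >> h.py <<'E'
def psi(o=None):
    from scipy.spatial.transform import Rotation as Ro
    o=o or get_obs();R=Ro.from_euler('xyz',o['orientation'],degrees=True).as_matrix()
    return R,np.degrees(np.arctan2(R[1,2],R[0,2]))
def go(*tgts):
    """tgts: (x,y,z,psi) ; prints tool-frame shift (cm) then spin(rad), shift first"""
    o=get_obs();R,a=psi(o);p=o['tool_pos']
    print('at',p.round(4),'psi',round(a,2),'t',o['clock'],'axis',R[:,0].round(4))
    for t in tgts:
        s=R.T@(np.array(t[:3])-p)*100
        da=(t[3]-a+180)%360-180
        print(t,'shift cm',s.round(2),'spin',round(-np.radians(da),3))
        from scipy.spatial.transform import Rotation as Ro
        R=Ro.from_euler('z',da,degrees=True).as_matrix()@R;p=np.array(t[:3]);a=t[3]
E
python3 - <<'E'
from h import *
f=lambda uv:(170+uv[0]/5,205+uv[1]/5)
for z,a,b in[(.024,(62,283),(670,353)),(.06,(70,50),(692,120))]:
    A,B=onz('top',f(a),z),onz('top',f(b),z);v=A-B
    print(A,B,np.linalg.norm(v),'yaw',-np.degrees(np.arctan2(v[0],v[1])))
go((.48,-.2,.24,104.1),(.534,.207,.24,85))
E
```

```text
[0.51882612 0.31863658 0.024     ] [0.46647789 0.10780654 0.024     ] 0.21723177610100552 yaw -13.944311025907034
[0.59277141 0.30098088 0.06      ] [0.54025112 0.08958904 0.06      ] 0.2178184902657985 yaw -13.952626681134657
at [ 0.1641 -0.6543  0.2257] psi 104.08 t 0.1 axis [-5.0e-04  1.4e-03 -1.0e+00]
(0.48, -0.2, 0.24, 104.1) shift cm [ -1.38 -41.69  36.38] spin -0.0
(0.534, 0.207, 0.24, 85) shift cm [  0.05 -15.15  38.16] spin 0.333
```

Emit:
{"op": "move_arm", "data": {"commands": [[[-0.1,-2,1.8,0],[-0.1,-3,2.6,0],[-0.1,-3,2.6,0],[-0.1,-3,2.6,0],[-0.1,-3,2.6,0],[-0.1,-3,2.6,0],[-0.1,-3,2.6,0],[-0.1,-3,2.6,0]]], "jaw": 8.7}}

```text
clock: 0.9
tool_pos: [0.3392, -0.4032, 0.2344]
orientation: [21.0, 90.0, 125.1]
force: [1.0, -0.2, 0.0]
opening: 0.0869
```

Emit:
{"op": "move_arm", "data": {"commands": [[[-0.1,-3,2.6,0],[-0.1,-3,2.6,0],[-0.1,-3,2.6,0],[-0.1,-3,2.6,0],[-0.1,-3,2.6,0],[-0.1,-3,2.6,0],[0,-1.5,3.2,0],[0,-1.5,3.5,0]]]}}

```text
clock: 1.7
tool_pos: [0.4883, -0.1359, 0.2401]
orientation: [76.7, 89.9, -179.2]
force: [0.1, 0.5, 0.1]
opening: 0.087
```

Emit:
{"op": "move_arm", "data": {"commands": [[[0,-1.5,3.8,0],[0,-1.5,3.8,0],[0,-1.5,3.8,0],[0,-1.5,3.8,0],[0,-1.5,3.8,0],[0,-1.5,3.8,0],[0,-1.5,3.8,0],[0,-1.5,3.8,0]]]}}

```text
clock: 2.5
tool_pos: [0.5302, 0.1884, 0.2404]
orientation: [97.3, 90.0, -158.6]
force: [1.0, 0.2, 0.6]
opening: 0.0871
```

```bash
python3 - <<'E'
from h import *
go((.534,.207,.2,85),(.534,.207,.091,85)); print(get_obs()['joint_pos'])
E
```

```text
at [0.5302 0.1884 0.2404] psi 104.1 t 2.5 axis [-3.e-04 -1.e-04 -1.e+00]
(0.534, 0.207, 0.2, 85) shift cm [ 4.04 -0.83  1.71] spin 0.333
(0.534, 0.207, 0.091, 85) shift cm [10.9 -0.   0. ] spin -0.0
[ 3.94878358e+01  9.49850122e+00 -1.25067357e+01 -6.66787487e-03
 -6.80137368e+01 -1.15388615e+02]
```

Emit:
{"op": "move_arm", "data": {"commands": [[[1,-0.4,0.8,0],[3,-0.4,0.9,0],[0,0,0,0.11],[0,0,0,0.11],[0,0,0,0.11],[0,0,0,0],[0,0,0,0]]]}}

```text
clock: 3.2
tool_pos: [0.5339, 0.2048, 0.2003]
orientation: [122.7, 90.0, -152.0]
force: [-0.2, -0.0, 1.2]
opening: 0.0866
```

```bash
python3 - <<'E'
from h import *
go((.534,.207,.091,85))
p,d=snapshot('top');cv2.imwrite('pics/t1.png',p[:,:,::-1])
p,d=snapshot('side');cv2.imwrite('pics/s1.png',p[:,:,::-1])
a=cv2.resize(cv2.imread('pics/t1.png')[180:300,150:350],None,fx=2,fy=2)
b=cv2.resize(p[160:310,240:440,::-1],None,fx=2,fy=2)
cv2.imwrite('pics/c1.png',np.hstack([np.vstack([a,np.zeros((60,400,3),np.uint8)]),b]))
E
```

```text
at [0.5339 0.2048 0.2003] psi 85.34 t 3.2 axis [-5.e-04 -3.e-04 -1.e+00]
(0.534, 0.207, 0.091, 85) shift cm [1.093e+01 1.000e-02 2.200e-01] spin 0.006
```

View pics/c1.png

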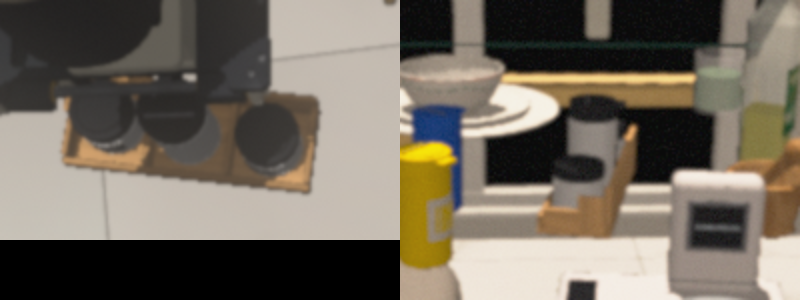

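The gripper is over the tin and the fingers are clear of the neighbouring lids: left crop tall lid (170,115), right crop tin (595,130) below the finger. I'll descend and grip.

Emit:
{"op": "move_arm", "data": {"commands": [[[2,0,0.2,0],[2.5,0,0,0],[2.5,0,0,0],[2,0,0,0],[1,0,0,0],[0.8,0,0,0],[0,0,0,0]]]}}

```text
clock: 4.0
tool_pos: [0.5341, 0.207, 0.092]
orientation: [131.7, 89.9, -143.1]
force: [-0.0, 0.1, -0.3]
opening: 0.087
```

Emit:
{"op": "move_arm", "data": {"commands": [[[0,0,0,0],[0,0,0,0],[0,0,0,0],[0,0,0,0],[0,0,0,0],[0,0,0,0],[0,0,0,0]]], "jaw": 4.0}}

```text
clock: 4.7
tool_pos: [0.5345, 0.2071, 0.0929]
orientation: [-91.3, 90.0, -6.1]
force: [-0.7, -2.3, 2.9]
opening: 0.0544
```

Emit:
{"op": "move_arm", "data": {"commands": [[[-1,0,0,0],[-2,0,0,0],[-2,0,0,0],[-2,0,0,0],[-2,0,0,0],[-2,0,0,0],[-2,0,0,0],[-1,0,0,0]]]}}

```text
clock: 5.5
tool_pos: [0.5345, 0.2075, 0.2345]
orientation: [-42.5, 89.9, 42.6]
force: [-0.2, -0.0, -2.8]
opening: 0.0543
```

```bash
python3 - <<'E'
from h import *
print(get_obs()['opening'],get_obs()['force'])
go((.603,-.160,.233,psi()[1]+87.9)); 
E
```

```text
0.05429034979551393 [-0.19362382 -0.04985521 -2.84568614]
at [0.5345 0.2075 0.2345] psi 85.18 t 5.5 axis [ 0.0015  0.0014 -1.    ]
(0.603, -0.16, 0.233, np.float64(173.08165863596014)) shift cm [  0.11  -9.91 -36.04] spin -1.534
```

Emit:
{"op": "move_arm", "data": {"commands": [[[0,-0.5,-1.8,0],[0,-0.8,-3,0],[0,-0.9,-3.3,0],[0,-0.9,-3.3,0],[0,-0.9,-3.3,0],[0,-0.9,-3.3,0],[0,-0.9,-3.3,0],[0,-0.9,-3.3,0]]]}}

```text
clock: 6.3
tool_pos: [0.58, -0.0448, 0.232]
orientation: [77.4, 89.9, 162.6]
force: [0.7, 0.5, -3.6]
opening: 0.0544
```

Emit:
{"op": "move_arm", "data": {"commands": [[[0,-0.9,-3.3,0],[0,-0.9,-3.3,0],[0,-0.9,-2.8,0],[0,-0.8,-1.4,0],[0,-0.3,0,-0.1],[0,0,0,-0.14],[0,0,0,-0.14],[0,0,0,-0.14]]]}}

```text
clock: 7.1
tool_pos: [0.609, -0.1539, 0.2319]
orientation: [39.3, 89.9, 154.6]
force: [-1.3, 0.7, -3.9]
opening: 0.0544
```

Emit:
{"op": "move_arm", "data": {"commands": [[[0,0,0,-0.14],[0,0,0,-0.14],[0,0,0,-0.14],[0,0,0,-0.14],[0,0,0,-0.14],[0,0,0,-0.14],[0,0,0,-0.14],[0,0,0,-0.03]]]}}

```text
clock: 7.9
tool_pos: [0.609, -0.1538, 0.232]
orientation: [-20.4, 89.9, 152.8]
force: [0.1, 0.2, -2.5]
opening: 0.0543
```

```bash
python3 - <<'E'
from h import *
go((.603,-.160,.1225,173.1)); 
p,d=snapshot('side');cv2.imwrite('pics/s2.png',cv2.resize(p[160:360,280:480,::-1],None,fx=3,fy=3))
go((.603,-.160,.1225,173.1)); 
E
```

```text
at [ 0.609  -0.1538  0.232 ] psi 173.14 t 7.9 axis [-1.e-03  5.e-04 -1.e+00]
(0.603, -0.16, 0.1225, 173.1) shift cm [10.95  0.69  0.51] spin 0.001
at [ 0.609  -0.1538  0.232 ] psi 173.07 t 7.95 axis [-1.e-03  5.e-04 -1.e+00]
(0.603, -0.16, 0.1225, 173.1) shift cm [10.95  0.69  0.51] spin -0.001
```

View pics/s2.png

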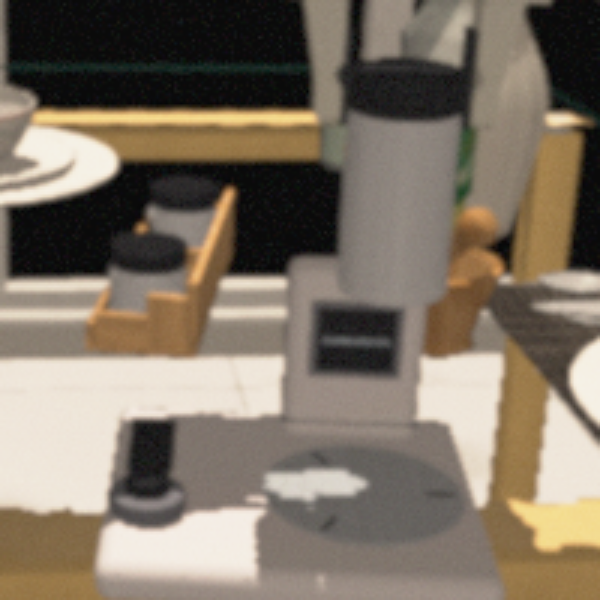

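The tin is held upright over the pan (tin at crop (405,180), pan at (365,495)) and both squat tins are still in the caddy. Now I'll lower it.

Emit:
{"op": "move_arm", "data": {"commands": [[[0,0.7,0.5,0],[2,0,0,0],[2.5,0,0,0],[2.5,0,0,0],[2,0,0,0],[1.0,0,0,0],[0.5,0,0,0],[0,0,0,0]]]}}

```text
clock: 8.75
tool_pos: [0.6032, -0.1609, 0.1275]
orientation: [20.8, 90.0, -166.4]
force: [0.7, 0.5, -3.2]
opening: 0.054
```

Emit:
{"op": "move_arm", "data": {"commands": [[[0.2,0,0,0],[0,0,0,0]]]}}

```text
clock: 8.95
tool_pos: [0.6038, -0.1607, 0.1264]
orientation: [-172.6, 89.9, 0.2]
force: [-0.8, -0.8, -3.0]
opening: 0.0541
```

Emit:
{"op": "move_arm", "data": {"commands": [[[0.15,0,0,0],[0.1,0,0,0],[0,0,0,0]]]}}

```text
clock: 9.25
tool_pos: [0.6033, -0.1607, 0.1231]
orientation: [-105.1, 90.0, 67.7]
force: [1.2, -0.1, -3.2]
opening: 0.0544
```

Emit:
{"op": "move_arm", "data": {"commands": [[[0.1,0,0,0],[0,0,0,0]]]}}

```text
clock: 9.45
tool_pos: [0.6034, -0.1608, 0.1221]
orientation: [175.4, 90.0, -11.8]
force: [0.2, 0.5, -3.0]
opening: 0.0546
```

Emit:
{"op": "move_arm", "data": {"commands": [[[0.1,0,0,0],[0,0,0,0]]]}}

```text
clock: 9.65
tool_pos: [0.6035, -0.1609, 0.1219]
orientation: [149.1, 90.0, -38.1]
force: [-1.3, 0.1, 3.7]
opening: 0.0542
```

Contact (+3.7 N, at the height expected). I'll release, rise and move aside to look.

Emit:
{"op": "move_arm", "data": {"commands": [[[0,0,0,0],[0,0,0,0],[0,0,0,0],[0,0,0,0],[0,0,0,0]]], "jaw": 8.7}}

```text
clock: 10.15
tool_pos: [0.6033, -0.1607, 0.1209]
orientation: [0.2, 90.0, 173.1]
force: [-0.9, 0.4, -0.3]
opening: 0.0853
```

Emit:
{"op": "move_arm", "data": {"commands": [[[-1,0,0,0],[-2,0,0,0],[-2.5,0,0,0],[-2.5,0,0,0],[-2,0,0,0]]]}}

```text
clock: 10.65
tool_pos: [0.6037, -0.1609, 0.2236]
orientation: [177.0, 89.9, -10.1]
force: [0.4, 0.5, -1.5]
opening: 0.0868
```

```bash
python3 - <<'E'
from h import *
print(get_obs()['opening'])
go((.47,.03,.22,82.7)); 
E
```

```text
0.08683118975801808
at [ 0.6037 -0.1609  0.2236] psi 172.85 t 10.65 axis [ 1.9e-03 -3.0e-04 -1.0e+00]
(0.47, 0.03, 0.22, 82.7) shift cm [  0.33 -17.28  15.64] spin 1.573
```

Emit:
{"op": "move_arm", "data": {"commands": [[[0,-2,1.3,0],[0,-3.5,2.2,0],[0,-3.5,2.2,0],[0,-3.5,2.2,0],[0,-3.5,2.2,0],[0,-3.5,2.2,0],[0,-3.5,2.2,0],[0,-3,2,0]]]}}

```text
clock: 11.45
tool_pos: [0.4712, 0.1194, 0.2221]
orientation: [-141.2, 89.9, 31.7]
force: [1.3, 0.1, 0.1]
opening: 0.0873
```

```bash
python3 - <<'E'
from h import *
p,d=snapshot('top');P=cloud('top',d);np.save('pics/t3.npy',d)
cv2.imwrite('pics/t3.png',p[:,:,::-1])
cv2.imwrite('pics/t3c.png',cv2.resize(p[130:270,360:500,::-1],None,fx=4,fy=4,interpolation=2))
c=np.array((.6035,-.161))
p=sel(P,c,.05,.142,.156);q=p[np.hypot(*(p[:,:2]-c).T)<.0325]
cc,r=circ(q);l=p[np.hypot(*(p[:,:2]-cc).T)>.0305]
print(cc,r,len(l),l.mean(0),'lip yaw',np.degrees(np.arctan2(*(l[:,:2].mean(0)-cc)[::-1])))
go((.491,-.1535,.15,82.7))
E
```

```text
[ 0.60583525 -0.15852762] 0.028268690249794948 31 [ 0.60908405 -0.12627418  0.14529036] lip yaw 84.24816344755726
at [0.47   0.1223 0.2223] psi 172.92 t 11.5 axis [ 0.0015  0.0022 -1.    ]
(0.491, -0.1535, 0.15, 82.7) shift cm [ 7.17 27.12 -5.48] spin 1.575
```

View pics/t3c.png

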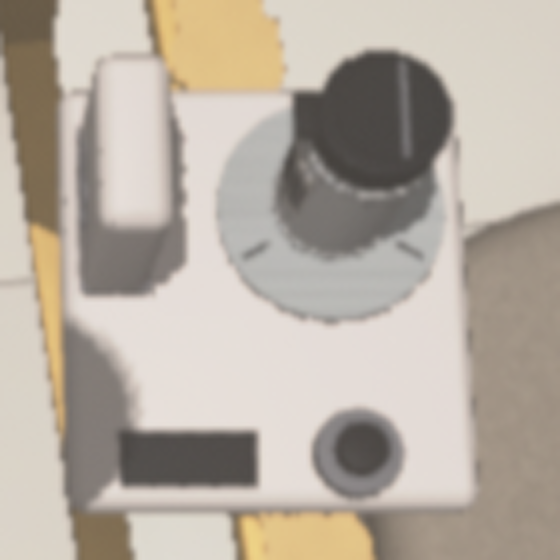

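```bash
python3 - <<'E'
from h import *
f=lambda u,v:(360+u/4-.375,130+v/4-.375)
A,B=[onz('top',f(*x),.149) for x in((403,60),(408,157))];v=A-B
print('scale line->lip yaw',np.degrees(np.arctan2(v[1],v[0]))+90)
g=lambda u,v:(170+u/5-.4,205+v/5-.4)
A,B=[onz('top',g(*x),.12) for x in((260,163),(387,159))];v=A-B
print('caddy line->lip yaw',np.degrees(np.arctan2(v[1],v[0]))-90)
a,b=onz('top',f(333,256),.037),onz('top',f(335,321),.037);print('foot front-pan front',a-b,np.linalg.norm(a-b))
# pan centre again on depth and tin cylinder side points
d=np.load('pics/t3.npy');P=cloud('top',d)
p=sel(P,(.603,-.16),.06,.033,.041);print('pan',circ(p))
q=sel(P,(.603,-.16),.04,.05,.125);q=q[::1]
A=np.c_[2*q[:,:2],np.ones(len(q))]
from scipy.optimize import least_squares
r=least_squares(lambda c:np.hypot(q[:,0]-c[0],q[:,1]-c[1])-.0275,(.603,-.16),loss='soft_l1',f_scale=.001);print('tin side fit',r.x,len(q))
pr=sel(P,(.615,-.063),.1,.12,.14);pr=pr[pr[:,1]>-.1];print(rect(pr))
# side-view: fit the same
p,d=snapshot('side');P=cloud('side',d)
q=sel(P,(.603,-.16),.04,.05,.14);r=least_squares(lambda c:np.hypot(q[:,0]-c[0],q[:,1]-c[1])-.0275,(.603,-.16),loss='soft_l1',f_scale=.001);print('side tin fit',r.x,len(q))
p2=sel(P,(.603,-.16),.06,.033,.041);print('side pan',circ(p2),len(p2))
pw=sel(P,(.615,-.08),.06,.05,.12);pw=pw[pw[:,1]>-.115]
k=np.polyfit(pw[:,0],pw[:,1],1);print('reader front yaw',np.degrees(np.arctan(k[0])),len(pw))
E
```

```text
scale line->lip yaw 82.45331262098537
caddy line->lip yaw -5.4920225583311435
foot front-pan front [ 0.02995022 -0.00432269  0.        ] 0.030260557321090446
pan (array([ 0.6034053 , -0.16006353]), np.float64(0.0516577111713033))
tin side fit [ 0.60671636 -0.16078612] 505
((614.8114624023438, -62.894954681396484), (31.774513244628906, 76.4852523803711), 83.11756134033203)
side tin fit [ 0.60472344 -0.16077882] 1973
side pan (array([ 0.60227936, -0.16193572]), np.float64(0.05198780826889834)) 1112
reader front yaw -28.53743189011787 524
```

The label yaw is 82.5° against the required 82.7–83°, which is good. Both views show the tin about 3 mm off the pan centre in +x (camera-to-arm bias), so I'll regrip, lift slightly and shift it by 3 mm.

Emit:
{"op": "move_arm", "data": {"commands": [[[0,2.5,-1.6,0],[0,3.6,-2.3,0],[0,3.6,-2.3,0],[0,3.6,-2.3,0],[0,3.6,-2.3,0],[0,3.6,-2.3,0],[0,3.5,-2.2,0],[0,2.2,-1.3,0]]]}}

```text
clock: 12.35
tool_pos: [0.6048, -0.1661, 0.2213]
orientation: [108.2, 90.0, -79.1]
force: [1.0, -0.2, 0.7]
opening: 0.0871
```

```bash
python3 - <<'E'
from h import *
go((.6035,-.161,.1235,172.9))
E
```

```text
at [ 0.6048 -0.1661  0.2213] psi 172.74 t 12.35 axis [ 1.e-04 -5.e-04 -1.e+00]
(0.6035, -0.161, 0.1235, 172.9) shift cm [ 9.78 -0.49  0.2 ] spin -0.003
```

Emit:
{"op": "move_arm", "data": {"commands": [[[1,-0.5,0.2,0],[2,0,0,0],[2,0,0,0],[2,0,0,0],[1.5,0,0,0],[1.2,0,0,0],[0,0,0,0]]]}}

```text
clock: 13.05
tool_pos: [0.6016, -0.1576, 0.1226]
orientation: [3.3, 89.8, 176.1]
force: [-0.2, -0.1, -0.7]
opening: 0.087
```

Emit:
{"op": "move_arm", "data": {"commands": [[[0,0,0,0],[0,0,0,0],[0,0,0,0],[0,0,0,0],[0,0,0,0],[0,0,0,0]]], "jaw": 4.0}}

```text
clock: 13.65
tool_pos: [0.6033, -0.1577, 0.1246]
orientation: [178.8, 89.9, -8.4]
force: [1.7, 1.0, 2.2]
opening: 0.0542
```

Emit:
{"op": "move_arm", "data": {"commands": [[[-0.5,0,0,0],[0,0,0.3,0],[0,0,0,0]]]}}

```text
clock: 13.95
tool_pos: [0.5988, -0.1572, 0.1287]
orientation: [-9.8, 89.9, 163.0]
force: [-0.7, -0.3, -3.2]
opening: 0.0541
```

Emit:
{"op": "move_arm", "data": {"commands": [[[0.3,0,0,0],[0.1,0,0,0],[0,0,0,0]]]}}

```text
clock: 14.25
tool_pos: [0.5995, -0.1573, 0.1247]
orientation: [10.0, 90.0, -177.2]
force: [-0.3, -0.3, -3.8]
opening: 0.0542
```

Emit:
{"op": "move_arm", "data": {"commands": [[[0.1,0,0,0],[0,0,0,0]]]}}

```text
clock: 14.45
tool_pos: [0.5997, -0.1574, 0.1245]
orientation: [107.9, 90.0, -79.3]
force: [-1.1, 0.3, 2.0]
opening: 0.0542
```

Emit:
{"op": "move_arm", "data": {"commands": [[[0.05,0,0,0],[0,0,0,0]]]}}

```text
clock: 14.65
tool_pos: [0.5998, -0.1575, 0.1245]
orientation: [144.7, 90.0, -42.5]
force: [-2.3, 1.0, 6.2]
opening: 0.0542
```

Contact. Release, rise, then move out to a spot that clears both the view and the key.

Emit:
{"op": "move_arm", "data": {"commands": [[[0,0,0,0],[0,0,0,0],[0,0,0,0],[0,0,0,0],[0,0,0,0]]], "jaw": 8.7}}

```text
clock: 15.15
tool_pos: [0.5998, -0.1573, 0.1234]
orientation: [-29.3, 90.0, 143.5]
force: [0.1, -0.5, 0.1]
opening: 0.0854
```

Emit:
{"op": "move_arm", "data": {"commands": [[[-1,0,0,0],[-2,0,0,0],[-2.5,0,0,0],[-2.5,0,0,0],[-1.5,-1,1,0],[0,-3,2,0],[0,-3.5,2.2,0],[0,-3.5,2.2,0]]]}}

```text
clock: 15.95
tool_pos: [0.5386, -0.0377, 0.2188]
orientation: [-108.2, 90.0, 64.6]
force: [0.9, 1.4, 0.0]
opening: 0.0869
```

Emit:
{"op": "move_arm", "data": {"commands": [[[0,-3.5,2.2,0.14],[0,-3.5,2.2,0.14],[0,-3.5,2.2,0.14],[0,-3.5,2,0.14],[0,0,0,0.14],[0,0,0,0.14],[0,0,0,0.14],[0,0,0,0.14]]], "jaw": 0}}

```text
clock: 16.75
tool_pos: [0.5044, 0.1177, 0.2188]
orientation: [-2.5, 90.0, 106.2]
force: [1.3, 0.3, -0.2]
opening: 0.0281
```

```bash
cat >> h.py <<'E'
from scipy.optimize import least_squares
def tinfit(c,z0,z1):
    for n in('top','side'):
        p,d=snapshot(n);cv2.imwrite(f'pics/{n}_{int(get_obs()["clock"]*100)}.png',p[:,:,::-1]);P=cloud(n,d)
        q=sel(P,c,.04,z0,z1)
        if len(q)<20: print(n,'few');continue
        r=least_squares(lambda c:np.hypot(q[:,0]-c[0],q[:,1]-c[1])-.0275,c,loss='soft_l1',f_scale=.001);print(n,'tin',r.x.round(4),len(q))
        if n=='top':
            p=sel(P,c,.05,z1+.01,z1+.04);cc=circ(p[np.hypot(*(p[:,:2]-r.x).T)<.032])[0];l=p[np.hypot(*(p[:,:2]-cc).T)>.0305]
            print('lid',cc,'lip yaw',np.degrees(np.arctan2(*(l[:,:2].mean(0)-cc)[::-1])))
E
python3 - <<'E'
from h import *
tinfit(np.array((.602,-.159)),.05,.125)
go((.488,-.1535,.15,82.7),(.488,-.1535,.06,82.7))
E
```

```text
top tin [ 0.6027 -0.1604] 496
lid [ 0.60178658 -0.15836505] lip yaw 83.80337291700005
side tin [ 0.6008 -0.1603] 1626
at [0.5045 0.1175 0.2188] psi 108.96 t 16.85 axis [-0.e+00  3.e-04 -1.e+00]
(0.488, -0.1535, 0.15, 82.7) shift cm [  6.87  10.36 -25.1 ] spin 0.458
(0.488, -0.1535, 0.06, 82.7) shift cm [ 9.  0. -0.] spin -0.0
```

Emit:
{"op": "move_arm", "data": {"commands": [[[0,0,0,0.12],[0,0,0,0.12],[0,0,0,0.12],[0,0,0,0.1],[0,0,0,0]]], "jaw": 0}}

```text
clock: 17.35
tool_pos: [0.5048, 0.1173, 0.2188]
orientation: [-10.8, 90.0, 72.1]
force: [0.3, 0.2, -0.3]
opening: 0.0004
```

```bash
python3 - <<'E'
from h import *
go((.4885,-.1535,.15,82.7),(.4885,-.1535,.06,82.7))
E
```

```text
at [0.5048 0.1173 0.2188] psi 82.84 t 17.35 axis [ 1.e-04  2.e-04 -1.e+00]
(0.4885, -0.1535, 0.15, 82.7) shift cm [  6.87  -1.76 -27.08] spin 0.003
(0.4885, -0.1535, 0.06, 82.7) shift cm [ 9.  0. -0.] spin -0.0
```

Emit:
{"op": "move_arm", "data": {"commands": [[[0,-0.2,-2.5,0],[0.5,-0.3,-4,0],[1,-0.3,-4,0],[1,-0.3,-4,0],[1.2,-0.3,-4,0],[1.2,-0.2,-4,0],[1.1,-0.1,-3,0],[0.9,-0.1,-1.6,0]]]}}

```text
clock: 18.15
tool_pos: [0.4877, -0.1558, 0.149]
orientation: [97.8, 90.0, -179.3]
force: [0.4, -0.2, 0.2]
opening: 0.0004
```

Emit:
{"op": "move_arm", "data": {"commands": [[[2,0,0,0],[2.5,0,0,0],[2,0,0,0],[1.5,0,0,0],[1,0,0,0],[0,0,0,0]]]}}

```text
clock: 18.75
tool_pos: [0.4878, -0.1537, 0.0585]
orientation: [97.8, 89.9, -179.3]
force: [-0.7, 1.1, -0.7]
opening: 0.0004
```

```bash
python3 - <<'E'
from h import *
go((.4885,-.1535,.047,82.7))
p,d=snapshot('side');cv2.imwrite('pics/key.png',cv2.resize(p[200:360,280:480,::-1],None,fx=4,fy=3.7))
E
```

```text
at [ 0.4878 -0.1537  0.0585] psi 82.88 t 18.75 axis [-0.0023 -0.     -1.    ]
(0.4885, -0.1535, 0.047, 82.7) shift cm [ 1.15 -0.07  0.03] spin 0.003
```

View pics/key.png

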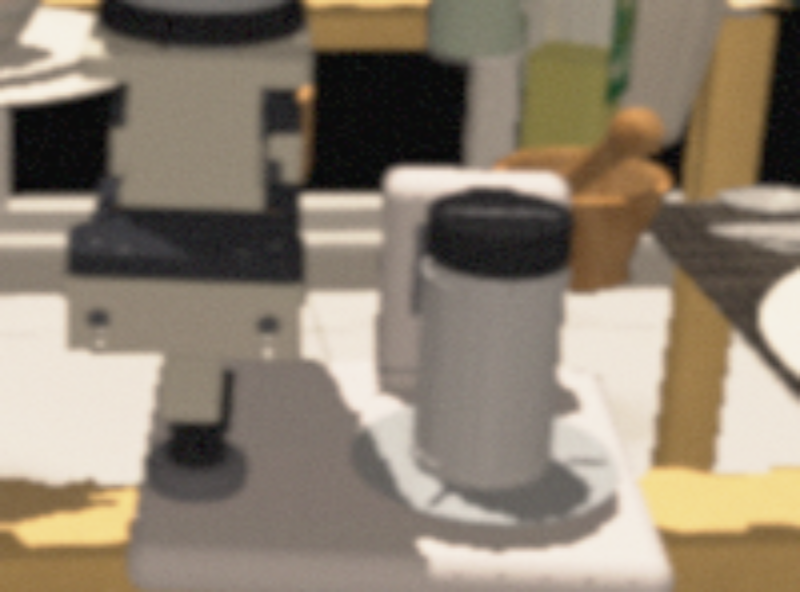

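The finger is centred over the key (crop (195,440)), the tin stands alone on the pan (495,340), and the gripper body is clear of it. Now the press.

Emit:
{"op": "move_arm", "data": {"commands": [[[0.5,0,0,0],[0.5,0,0,0],[0.3,0,0,0],[0.2,0,0,0],[0,0,0,0]]]}}

```text
clock: 19.3
tool_pos: [0.4887, -0.1538, 0.0445]
orientation: [-71.8, 90.0, 10.9]
force: [-1.2, 1.0, 0.8]
opening: 0.0005
```

Emit:
{"op": "move_arm", "data": {"commands": [[[0.2,0,0,0],[0,0,0,0]]]}}

```text
clock: 19.5
tool_pos: [0.4888, -0.1538, 0.0426]
orientation: [-89.3, 90.0, -6.6]
force: [-0.8, 1.4, 2.2]
opening: 0.0002
```

Emit:
{"op": "move_arm", "data": {"commands": [[[0.15,0,0,0],[0,0,0,0]]]}}

```text
clock: 19.7
tool_pos: [0.4887, -0.1538, 0.0413]
orientation: [-102.2, 90.0, -19.5]
force: [-0.8, 1.5, 5.5]
opening: 0.0006
```

Emit:
{"op": "move_arm", "data": {"commands": [[[0.1,0,0,0],[0,0,0,0]]]}}

```text
clock: 19.9
tool_pos: [0.4888, -0.1538, 0.0411]
orientation: [-107.6, 90.0, -24.9]
force: [-5.1, 3.1, 14.4]
opening: 0.0005
```

Emit:
{"op": "move_arm", "data": {"commands": [[[0.1,0,0,0],[0,0,0,0]]]}}

```text
clock: 20.1
tool_pos: [0.4889, -0.1538, 0.0409]
orientation: [-111.9, 89.9, -29.1]
force: [-5.9, 5.0, 23.4]
opening: 0.0007
```

The key bottomed out at 0.041 m, with force rising to 23 N and no further travel. I'll rise and turn back for the regrip.

Emit:
{"op": "move_arm", "data": {"commands": [[[-0.5,0,0,0],[-2,0,0,0],[-3,0,0,0],[-3,0,0,0],[-3,0,0,0],[-3,0,0,0],[-2.5,0,0,0],[-1.5,0,0,0]]]}}

```text
clock: 20.9
tool_pos: [0.4893, -0.1539, 0.2262]
orientation: [-85.6, 89.8, -2.9]
force: [-0.6, 0.3, -0.2]
opening: 0.0004
```

Emit:
{"op": "move_arm", "data": {"commands": [[[0,0,0,-0.14],[0,0,0,-0.14],[0,0,0,-0.14],[0,0,0,-0.14],[0,0,0,-0.14],[0,0,0,-0.14],[0,0,0,-0.14],[0,0,0,-0.14]]], "jaw": 8.7}}

```text
clock: 21.7
tool_pos: [0.4884, -0.1538, 0.2237]
orientation: [16.4, 90.0, 163.6]
force: [-0.6, -0.1, 0.2]
opening: 0.0589
```

Emit:
{"op": "move_arm", "data": {"commands": [[[0,0,0,-0.14],[0,0,0,-0.14],[0,0,0,-0.14],[0,0,0,-0.03],[0,0,0,0]]]}}

```text
clock: 22.2
tool_pos: [0.4885, -0.1538, 0.2237]
orientation: [-5.4, 90.0, 167.2]
force: [-0.6, -0.9, 0.1]
opening: 0.0867
```

```bash
python3 - <<'E'
from h import *
go((.5998,-.159,.22,172.7),(.5998,-.159,.1245,172.7))
E
```

```text
at [ 0.4885 -0.1538  0.2237] psi 172.67 t 22.2 axis [-4.e-04  1.e-04 -1.e+00]
(0.5998, -0.159, 0.22, 172.7) shift cm [  0.37  -0.91 -11.11] spin -0.001
(0.5998, -0.159, 0.1245, 172.7) shift cm [ 9.55  0.   -0.  ] spin -0.0
```

Emit:
{"op": "move_arm", "data": {"commands": [[[0,-0.1,-2,0],[0,-0.2,-3.5,0],[0,-0.3,-3.5,0],[0.3,-0.2,-2.1,0],[0,0,0,0]]]}}

```text
clock: 22.7
tool_pos: [0.6015, -0.1601, 0.2191]
orientation: [10.2, 89.9, -177.2]
force: [0.0, 0.2, -0.5]
opening: 0.0872
```

Emit:
{"op": "move_arm", "data": {"commands": [[[1,0,0,0],[2,0,0,0],[2.5,0,0,0],[2,0,0,0],[1.2,0,0,0],[0.8,0,0,0],[0,0,0,0]]]}}

```text
clock: 23.4
tool_pos: [0.599, -0.16, 0.1253]
orientation: [5.7, 89.9, 178.4]
force: [-0.1, -0.2, -0.8]
opening: 0.0871
```

Emit:
{"op": "move_arm", "data": {"commands": [[[0,0,0,0],[0,0,0,0],[0,0,0,0],[0,0,0,0],[0,0,0,0],[0,0,0,0]]], "jaw": 4.0}}

```text
clock: 24.0
tool_pos: [0.6001, -0.1601, 0.1264]
orientation: [176.2, 90.0, -11.2]
force: [-0.4, 0.0, 2.8]
opening: 0.0543
```

Emit:
{"op": "move_arm", "data": {"commands": [[[-0.5,0,0,0],[-1.5,0,0,0],[-2.5,0,0,0],[-2.5,0,0,0],[-2.5,0,0,0],[-1.5,0,0,0],[-0.5,0,0,0]]]}}

```text
clock: 24.7
tool_pos: [0.6001, -0.16, 0.2428]
orientation: [-170.0, 89.9, 2.7]
force: [0.6, 0.0, -3.4]
opening: 0.0543
```

```bash
python3 - <<'E'
from h import *
a=psi()[1]; go((.529,.2045,.235,a+83.5))
E
```

```text
at [ 0.6001 -0.16    0.2428] psi 172.66 t 24.7 axis [ 2.e-03  1.e-04 -1.e+00]
(0.529, 0.2045, 0.235, np.float64(256.160585625929)) shift cm [  0.77 -35.25  11.71] spin -1.457
```

Emit:
{"op": "move_arm", "data": {"commands": [[[0,-1.5,0.5,0],[0,-2.8,0.9,0],[0,-3.2,1.1,0],[0,-3.2,1.1,0],[0,-3.2,1.1,0],[0,-3.2,1.1,0],[0,-3.2,1.1,0],[0,-3.2,1.1,0]]]}}

```text
clock: 25.5
tool_pos: [0.5488, 0.0849, 0.2397]
orientation: [17.6, 89.9, -169.7]
force: [0.7, 0.4, -2.6]
opening: 0.0538
```

Emit:
{"op": "move_arm", "data": {"commands": [[[0,-3.2,1.0,0],[0,-3.2,1.0,0],[0,-3.0,1.0,0],[0,-1.7,0.6,0],[0,0,0,-0.1],[0,0,0,-0.14],[0,0,0,-0.14],[0,0,0,-0.14]]]}}

```text
clock: 26.3
tool_pos: [0.5276, 0.1981, 0.2395]
orientation: [2.2, 89.8, -155.0]
force: [0.6, -0.3, -2.9]
opening: 0.0546
```

Emit:
{"op": "move_arm", "data": {"commands": [[[0,0,0,-0.14],[0,0,0,-0.14],[0,0,0,-0.14],[0,0,0,-0.14],[0,0,0,-0.14],[0,0,0,-0.14],[0,0,0,-0.1],[0,0,0,0]]]}}

```text
clock: 27.1
tool_pos: [0.5278, 0.198, 0.2397]
orientation: [-50.4, 89.9, -154.0]
force: [-0.6, -0.9, -3.0]
opening: 0.0541
```

```bash
python3 - <<'E'
from h import *
p=get_obs()['tool_pos'];tinfit(p[:2],.15,.21)
go((.5285,.2045,.11,256.2))
E
ls -t pics|head -2
```

```text
top tin [0.5313 0.1999] 240
lid [0.52970292 0.19904336] lip yaw nan
side tin [0.5297 0.1995] 693
at [0.5282 0.198  0.2402] psi -103.86 t 27.2 axis [-1.5e-03 -7.0e-04 -1.0e+00]
(0.5285, 0.2045, 0.11, 256.2) shift cm [13.02 -0.11 -0.65] spin -0.001
side_2720.png
top_2715.pngh.py:47: RuntimeWarning: Mean of empty slice.
  print('lid',cc,'lip yaw',np.degrees(np.arctan2(*(l[:,:2].mean(0)-cc)[::-1])))
  ret = um.true_divide(
```

```bash
python3 -c "
import cv2,numpy as np
a=cv2.imread('pics/top_2715.png')[170:290,160:320];b=cv2.imread('pics/side_2720.png')[150:300,270:420]
cv2.imwrite('pics/c5.png',np.hstack([cv2.resize(a,(500,375)),cv2.resize(b,(300,375))]))"
```

```text
(no output)
```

View pics/c5.png

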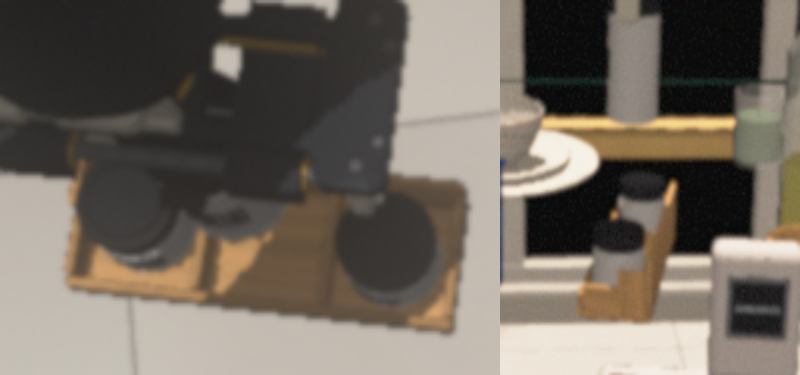

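Emit:
{"op": "move_arm", "data": {"commands": [[[0,-0.1,-0.4,0],[2,0,0,0],[2,0,0,0],[1,0,0,0],[0,0,0,0]]]}}

```text
clock: 27.7
tool_pos: [0.528, 0.2017, 0.1895]
orientation: [-41.1, 89.8, -144.9]
force: [0.1, 0.5, -3.0]
opening: 0.0545
```

The middle compartment is empty below the held tin (left crop (270,245)) and both squat tins are in place. I'll lower to just above the walls and check the alignment.

Emit:
{"op": "move_arm", "data": {"commands": [[[1.5,0,0,0],[1.5,0,0,0],[0.4,0,0,0],[0,0,0,0]]]}}

```text
clock: 28.1
tool_pos: [0.529, 0.2021, 0.1573]
orientation: [0.9, 90.0, -102.8]
force: [-0.2, -0.3, -1.4]
opening: 0.0539
```

```bash
python3 - <<'E' 2>/dev/null
from h import *
p=get_obs()['tool_pos'];tinfit(p[:2],.08,.125)
go((.5285,.2045,.0975,256.2))
d=snapshot('side')[1];P=cloud('side',d)
for c in((.551,.273),(.5135,.1355)):
    q=sel(P,c,.04,.03,.07);r=least_squares(lambda c:np.hypot(q[:,0]-c[0],q[:,1]-c[1])-.0275,c,loss='soft_l1',f_scale=.001);print('side squat',r.x.round(4),len(q))
E
```

```text
top tin [0.5325 0.2045] 110
lid [0.52761869 0.20417057] lip yaw nan
side tin [0.5311 0.2037] 480
at [0.5295 0.2024 0.1581] psi -103.68 t 28.2 axis [ 1.3e-03  5.0e-04 -1.0e+00]
(0.5285, 0.2045, 0.0975, 256.2) shift cm [ 6.06 -0.15 -0.17] spin 0.002
side squat [0.5528 0.2743] 156
side squat [0.5128 0.1354] 437
```

Emit:
{"op": "move_arm", "data": {"commands": [[[0.5,-0.1,0,0],[1,0,0,0],[1,0,0,0],[0.6,0,0,0],[0,0,0,0]]]}}

```text
clock: 28.75
tool_pos: [0.5272, 0.2018, 0.1245]
orientation: [-40.4, 89.8, -144.1]
force: [-0.3, 0.9, -3.3]
opening: 0.0538
```

Emit:
{"op": "move_arm", "data": {"commands": [[[0.8,0,0,0],[0.8,0,0,0],[0.4,0,0,0],[0,0,0,0]]]}}

```text
clock: 29.15
tool_pos: [0.5275, 0.202, 0.1052]
orientation: [-40.3, 89.9, -144.0]
force: [0.9, -0.3, -2.4]
opening: 0.0539
```

Emit:
{"op": "move_arm", "data": {"commands": [[[0.4,0,0,0],[0.2,0,0,0],[0,0,0,0]]]}}

```text
clock: 29.45
tool_pos: [0.5278, 0.2022, 0.0998]
orientation: [-50.8, 90.0, -154.5]
force: [0.7, -1.0, -2.9]
opening: 0.0541
```

Emit:
{"op": "move_arm", "data": {"commands": [[[0.1,0,0,0],[0,0,0,0]]]}}

```text
clock: 29.65
tool_pos: [0.5279, 0.2023, 0.0991]
orientation: [157.8, 90.0, 54.1]
force: [-0.3, -0.1, -3.1]
opening: 0.0542
```

Emit:
{"op": "move_arm", "data": {"commands": [[[0.1,0,0,0],[0,0,0,0]]]}}

```text
clock: 29.85
tool_pos: [0.5279, 0.2023, 0.098]
orientation: [-101.6, 90.0, 154.7]
force: [-0.5, -0.1, -2.1]
opening: 0.0545
```

Emit:
{"op": "move_arm", "data": {"commands": [[[0.1,0,0,0],[0,0,0,0]]]}}

```text
clock: 30.05
tool_pos: [0.5282, 0.2024, 0.0975]
orientation: [118.9, 90.0, 15.2]
force: [-0.6, -0.6, 0.6]
opening: 0.0541
```

Contact at the expected floor height. Release and withdraw, clear of the top camera's view.

Emit:
{"op": "move_arm", "data": {"commands": [[[0,0,0,0],[0,0,0,0],[0,0,0,0],[0,0,0,0],[0,0,0,0]]], "jaw": 8.7}}

```text
clock: 30.55
tool_pos: [0.528, 0.2023, 0.0971]
orientation: [138.4, 90.0, 34.8]
force: [-0.9, -0.0, -0.1]
opening: 0.0855
```

Emit:
{"op": "move_arm", "data": {"commands": [[[-1,0,0,0],[-2,0,0,0],[-2.5,0,0,0],[-3,0,0,0],[-3,0,0,0],[-2,0,1,0],[0,0,3,0],[0,0,3.5,0]]]}}

```text
clock: 31.35
tool_pos: [0.5104, 0.1294, 0.2335]
orientation: [134.6, 89.9, 30.9]
force: [0.2, -1.2, -0.4]
opening: 0.0867
```

Emit:
{"op": "move_arm", "data": {"commands": [[[0,0,3.5,0],[0,0,3.5,0],[0,0,3.5,0],[0,0,3.5,0],[0,0,3.5,0],[0,0,3,0],[0,0,1.5,0],[0,0,0,0]]]}}

```text
clock: 32.15
tool_pos: [0.4576, -0.0859, 0.233]
orientation: [105.0, 89.9, 1.2]
force: [-0.9, 0.2, 0.8]
opening: 0.0873
```

```bash
python3 - <<'E'
from h import *
tinfit(np.array((.53,.204)),.08,.1)
p,d=snapshot('top');P=cloud('top',d)
for c in((.551,.273),(.5135,.1355)):
    q=sel(P,c,.035,.066,.078);print('squat',circ(q))
q=sel(P,(.53,.204),.026,.1,.14);print('lid z',np.percentile(q[:,2],[5,50,95]))
cv2.imwrite('pics/end.png',cv2.resize(p[180:300,150:350,::-1],None,fx=4,fy=4,interpolation=2))
print(get_obs()['tool_pos'],get_obs()['clock'])
E
```

```text
top few
side tin [0.5299 0.2043] 212Traceback (most recent call last):
  File "<stdin>", line 5, in <module>
  File "h.py", line 19, in circ
    h=cv2.convexHull((p[:,:2]).astype(np.float32))[:,0]
      ~~~~~~~~~~~~~~~~~~~~~~~~~~~~~~~~~~~~~~~~~~~~^^^^^
TypeError: 'NoneType' object is not subscriptable
```

Emit:
{"op": "move_arm", "data": {"commands": [[[0,0,2,0],[0,0,3.5,0],[0,0,4,0],[0,0,4,0],[0,0,4,0],[0,0,4,0],[0,0,4,0],[0,0,3,0]]]}}

```text
clock: 33.1
tool_pos: [0.3907, -0.3625, 0.2321]
orientation: [-20.4, 90.0, -124.1]
force: [0.1, 0.6, 0.7]
opening: 0.0871
```

```bash
python3 - <<'E'
from h import *
p,d=snapshot('top');P=cloud('top',d)
cv2.imwrite('pics/end.png',cv2.resize(p[180:300,150:350,::-1],None,fx=4,fy=4,interpolation=2))
print(get_obs()['tool_pos'],get_obs()['clock'])
tinfit(np.array((.53,.204)),.08,.1)
for c in((.551,.273),(.5135,.1355)):
    q=sel(P,c,.035,.066,.078);print('squat',len(q),circ(q) if len(q) else '')
q=sel(P,(.53,.204),.026,.1,.14);print('lid z',np.percentile(q[:,2],[5,50,95]))
E
```

```text
[ 0.39022892 -0.36503865  0.23182842] 33.15
top tin [0.532  0.2045] 73
lid [0.52984514 0.20409397] lip yaw 166.7755218829909
side tin [0.5301 0.2041] 211
squat 795 (array([0.55239935, 0.2736324 ]), np.float64(0.027051462484372128))
squat 802 (array([0.51363639, 0.13551622]), np.float64(0.027063731650751127))
lid z [0.11678501 0.12011531 0.12262179]
```

View pics/end.png

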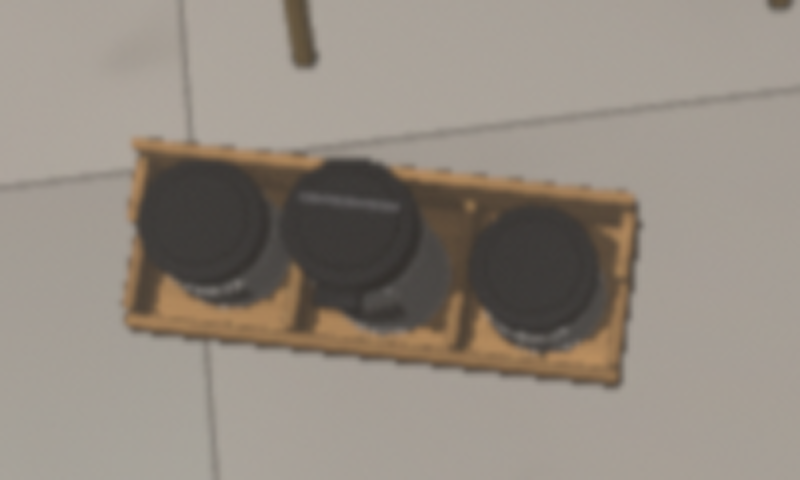

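The tin stands upright in the middle compartment, with its lid top at 0.120 m as expected for an upright tin on the floor. The lip and label point to the low front (crop lip about (345,295)) at yaw 166.8° against a target of 166°. Both squat tins are in place, so I'm handing in.

```bash
python3 -c "
from plant import close_job,get_obs
print(get_obs()['clock']);print(close_job())"
```

```text
33.25
the job is handed in; nothing more can be done
None
```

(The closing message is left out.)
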